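# Clamp the opened parcel with the ratchet knob

## Robot

A 6-joint arm with a two-finger parallel gripper is mounted at the origin on the work surface. World frame = base frame: x ahead of the robot, y to its left, z up, the work surface at z = 0. Lengths are in m, angles in degrees, forces in N, time in s.
With the tool pointing down it reaches from about 0.375 to 0.9 m from the base axis. Payload 3.1 kg.
Tool frame: the origin (TCP) lies at the very end of the fingers, on their centre line; the grasp point (between the pads) lies ctrl.grasp_offset behind it (ctrl.grasp_offset is the distance from the TCP to the grasp point, in m); z points along the fingers, y is the line along which they close (so a half turn about z gives the same grasp; the last joint's range is limited). The gripper opens to 87 mm and grips with 3 to 60 N. Pads are 19 mm wide; open, the fingers measure 117 mm over their backs; the gripper's body (75 mm by 190 mm) begins 51 mm behind the grasp point.
Start: joints at [-81.561, 30.224, 82.088, -0, 67.689, -10.227], TCP at [0.2, -0.592, 0.223] pointing down, gripper open.
Joint ranges: [-176.69, 176.69], [-43.24, 126.21], [12.49, 139.97], [-82, 262], [0, 151.66], [-163.58, 163.58]. Speed limits (degrees/s): [159.86, 159.86, 180, 180, 180, 180].

## Interface

Orientations are given as a 3x3 rotation matrix whose columns are the frame's x, y, z axes.
In Python, from rig import ctrl gives the robot as it stands.
- The arm moves only by the tool servo_tool, never from a script. Its argument "commands" is a list of rows, each a list of 2 entries, a list of its own where there are three numbers: the shift along the world's x, y, z scaled (see below), then the turn, a rotation vector about the world's x, y, z scaled (see below). In form: [[[x, y, z], [ax, ay, az]], ...]. A call has 1 to 8 rows; each row is the pose to reach, as a shift and turn from the pose commanded when the call began; what a row does not reach only later rows make up. The controller multiplies each number of a shift by 0.15 m and each number of a turn by 30 degrees. A row lasts 1/8 s, in which the tool goes at most 62.5 mm and 10.7 degrees, less where a joint would pass 70% of its speed; a pose out of reach is approached as far as the arm can. A call with a number of a shift or a turn outside -1 to 1 is refused whole. A call with a gripper value outside its range is refused whole. "gripper" is the gripper command: -1 is fully open, 1 is shut, values between are in proportion, set as the call begins (left out, the last holds). The fingers move at their own pace and stop on an object; "force" is the grip in N (left out, the last holds). Time passes only in rows, so rows that repeat a pose let the fingers close. It gives the time, the measured TCP pose, the force, the opening and the grip force at its end, in the units of the state.
- ctrl.observe(): the state, without advancing time (a new reading comes with each control period).
- ctrl.capture(name): name is "side" or "top"; returns (picture, depth): 400x640x3 uint8, blue, green, red; 400x640 float32, m along the optical axis (not along the pixel's ray), 0 where there is no reading.
- ctrl.get_calibration(name): a dict with "fx", "fy", "cx", "cy" (pixels), "extrinsics" (4x4, takes a point from camera to world coordinates). Camera axes: x right, y up, looking along -z (the intrinsics and any distortion apply to the point x, -y, -z); pixel columns grow to the right and rows downward; lengths in m; the calibration is good to about 2 mm. A picture is of the moment at which its call begins. get_calibration takes no time and is no camera call.
- ctrl.close_job(): hands the job in; it is judged then, once.
The state is a dict: "clock": time; "q": joint angles; "dq": joint speeds; "effort": joint torques, N m; "tool_pos": TCP position; "tool_rot": TCP orientation; "contact_force": force on the tool from outside, world axes, zero at the start; "ft_torque": the same for the moment, N m; "grip_width": finger opening in m; "grasp_force": force on a finger pad.
Only numpy, scipy, OpenCV 4.12 (cv2) and the standard library are available. Lean on these libraries where they do the work, as an engineer would, in place of code of your own. Each camera call takes 0.05 s, during which the arm holds its last target. There are 200 camera calls.

## Task

Two small screw presses stand on the examination table, each over a brown taped parcel. On the press whose parcel has been cut open, with silver foil showing, turn the orange ratchet knob clockwise until its foot is down on the parcel and the knob slips on through at least two of its clicks (20 degrees or more of slip), then let go. Leave the other press, with the plain brown parcel, as it is.

Things in the scene. Friction and masses are not known exactly. Their poses are not given: they have to be found in the camera images.
- knob_grip (a point): Knob of the press with the foil-showing parcel: point on its upright turning axis, 135 mm above the table. Orange bar 50 long, 14 wide, 38 high (z 110 to 148 mm), centred on the axis, on a black disc 54 mm across (z 100 to 110). Axes turn with it: x along the bar, y across its width (pinch along y from above), z up. Turning does not change its height; the press's green bridge ends at z 90.
- spindle (a joint): Screw sleeve (steel collar under that knob), rad. Grows as the knob is turned clockwise seen from above; 1.2 is its hard end, foot down on the parcel; starts between 0.4 and 0.9. Turns at 0.03 N m, stays where left, lowers the round steel foot 8 mm per rad.
- knob (a joint): Slip of that knob on its sleeve, rad, 0 at the start. Stays near 0 while the sleeve turns along; once the sleeve is at its end and the knob is turned on clockwise (0.14 N m), the ratchet slips smoothly and this grows; one click is 10 degrees. Turned anticlockwise, the knob takes the sleeve back. Sleeve travel plus two clicks is at most 1.2 rad: one grasp does it.
- knob2_end (a point): The other, identical press (base 165 x 150 mm, plain brown parcel 150 x 78 x 35 mm), to be left alone; the two may stand either way round. The point is the end of its knob's bar, 135 mm above the table; its own x points outward along the bar, the knob's axis lies 25 mm back.

How it is judged (in metres and radians):
On the way, in this order (a step that is already met when the one before it is completed fails the run):
1. the foot of the press with the opened parcel is screwed down onto the parcel (value of joint spindle above 1.15 rad).
2. its ratchet knob has slipped on by two clicks (value of joint spindle above 1.15 rad and value of joint knob above 0.3 rad), for 0.2 s.
At the end, for the whole second after the job is handed in: The right press's screw is at its end (spindle over 1.12 rad), its knob has slipped at least 0.30 rad (17 degrees) and is at rest, and the other press's knob has moved less than 8 mm at its bar end (value of joint spindle above 1.12 rad and value of joint knob above 0.3 rad and velocity of joint knob below 0.1 rad/s and distance of knob2_end from where it was at the start of the episode below 0.008 m); the robot touches nothing.
It fails at once if the knob of the other press is turned (its bar end moves more than 8 mm) (distance of knob2_end from where it was at the start of the episode above 0.008 m).
It also fails if it takes over 35 s, if anything falls off the work surface, if the arm or the gripper's body presses on something with over 40 N, if the wrist force passes 120 N, or if a joint passes its speed limit or range.

## Working session

There is one attempt and no reset: what is moved stays moved. The work goes in short steps, Python scripts to look and compute and a tool call to move; the robot and the scene stay as the last step left them, time stands still between calls to the robot, and variables do not carry over. Pictures are saved under pics/ and viewed, at most 10 in all, crops included, and the job is handed in when it is done.

Besides the shell and the picture viewer there is one more tool, called after "Request:" as name([rows], argument=value, ...), one row to a line, values as JSON. servo_tool: Moves the arm, as the interface text tells. Its arguments: {"type":"object","properties":{"commands":{"type":"array","items":{"type":"array"}},"gripper":{"type":"number"},"force":{"type":"number"}},"required":["commands"]}

```bash
mkdir -p pics
cat > h.py <<'E'
import numpy as np, cv2
from rig import ctrl
def cloud(name):
    im,d=ctrl.capture(name); c=ctrl.get_calibration(name)
    v,u=np.mgrid[:400,:640]
    p=np.stack([(u-c['cx'])/c['fx']*d,-(v-c['cy'])/c['fy']*d,-d],-1)
    E=np.array(c['extrinsics']); w=p@E[:3,:3].T+E[:3,3]; w[d==0]=np.nan
    return im,w
def orange(im): 
    h=cv2.cvtColor(im,cv2.COLOR_BGR2HSV); return cv2.inRange(h,(5,150,120),(20,255,255))>0
E
python3 - <<'E'
from h import *
for n in('top','side'):
    im,w=cloud(n); cv2.imwrite(f'pics/{n}0.png',im); np.save(n+'.npy',w)
    m=orange(im)&(w[...,2]>.1)&(w[...,2]<.17)
    k,l,s,c=cv2.connectedComponentsWithStats(m.astype(np.uint8))
    for i in range(1,k):
        if s[i,4]>20:
            P=w[l==i]; t=P[P[:,2]>.141] 
            print(n,s[i],P.mean(0).round(4),P[:,2].max(), len(t), t and 0 if False else cv2.minAreaRect(t[:,:2].astype(np.float32)*1000) if len(t)>3 else '')
print(ctrl.observe()['tool_rot'],ctrl.get_calibration('top')['extrinsics'],ctrl.grasp_offset)
E
```

```text
top [416 226  17  21 107] [ 0.4682 -0.2005  0.1478] 0.15161856560820341 106 ((466.23004150390625, -199.16770935058594), (11.653985977172852, 47.3391227722168), 54.822689056396484)
side [262 128  17  14 174] [0.4381 0.2422 0.1361] 0.14816820221465177 72 ((437.90411376953125, 246.4346923828125), (17.046031951904297, 43.079933166503906), 51.02675247192383)
side [290 275  26  20 327] [ 0.4677 -0.2061  0.1356] 0.15018287864300572 153 ((466.5655822753906, -201.64456176757812), (14.217451095581055, 48.94800567626953), 54.496986389160156)
[[ 9.47391056e-01  3.20078259e-01 -3.07291080e-04]
 [ 3.20078251e-01 -9.47389212e-01  1.89574639e-03]
 [ 3.15662951e-04 -1.89437037e-03 -9.99998156e-01]] [[ 0.02564716  0.99070692 -0.13357402  0.40220028]
 [-0.99952168  0.02310353 -0.02055838 -0.02187092]
 [-0.01728129  0.13403739  0.99082558  1.1320283 ]
 [ 0.          0.          0.          1.        ]] 0.0187
```

View pics/top0.png

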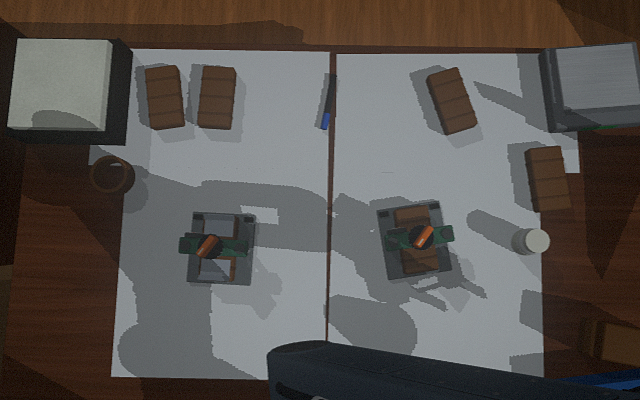

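View pics/side0.png

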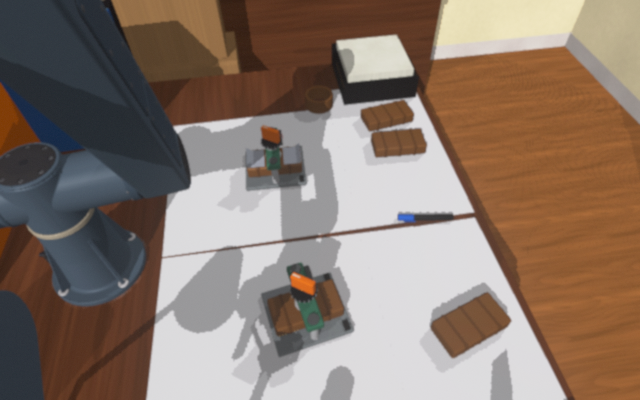

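Top picture: presses at (208,247) and (423,238). The right parcel is plain brown, and the left shows grey between brown strips, probably foil. I'll zoom in to check and measure the left knob in the top view.

Run:
```python
from h import *
t=cv2.imread('pics/top0.png'); s=cv2.imread('pics/side0.png')
A=cv2.resize(t[200:295,170:265],(400,400),interpolation=2); B=cv2.resize(s[115:195,235:315],(400,400),interpolation=2)
cv2.imwrite('pics/crop.png',cv2.convertScaleAbs(np.hstack([A,B]),alpha=1.5))
w=np.load('top.npy'); h=cv2.cvtColor(t,cv2.COLOR_BGR2HSV)
m=cv2.inRange(h,(3,130,80),(22,255,255))>0
for n,W,u0,u1 in(('L',w,190,230),('R',w,405,445)):
    k=np.zeros_like(m);k[215:270,u0:u1]=1
    k&=(W[...,2]>.138)&(W[...,2]<.165)
    P=W[k];print(n,len(P),np.median(P[:,2]),P[:,:2].mean(0),cv2.minAreaRect(P[:,:2].astype(np.float32)*1000), np.linalg.svd(P[:,:2]-P[:,:2].mean(0),full_matrices=False)[2][0])
# surface heights around left press parcel
for (u,v) in((208,222),(208,268),(216,268),(234,268),(225,225)): print(u,v,w[v,u].round(3),t[v,u])
```

```text
L 181 0.14747086442780066 [0.43575146 0.25144576] ((436.0731506347656, 252.39813232421875), (14.538017272949219, 49.876346588134766), 54.18208312988281) [-0.81042067  0.58584839]
R 176 0.14738326894949644 [ 0.46615796 -0.19680498] ((466.1854248046875, -197.33779907226562), (14.52430534362793, 49.53801345825195), 55.260257720947266) [-0.82333028  0.56756255]
208 222 [0.493 0.275 0.048] [90 85 80]
208 268 [0.389 0.268 0.05 ] [78 75 71]
216 268 [0.389 0.251 0.049] [81 77 72]
234 268 [0.39  0.215 0.025] [37 45 53]
225 225 [0.486 0.235 0.052] [91 85 82]
```

View pics/crop.png

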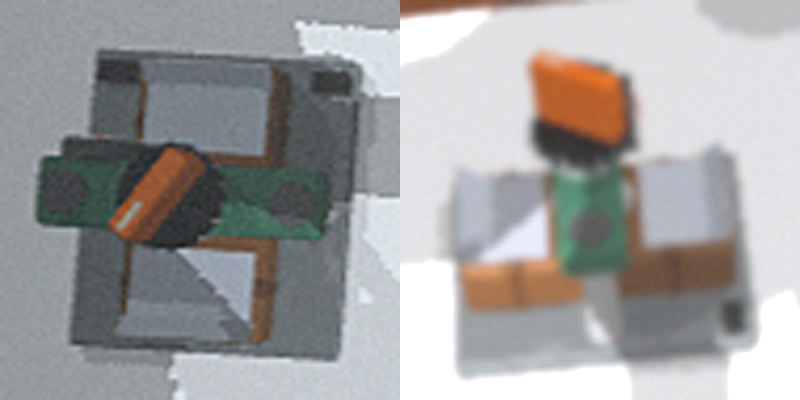

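The crop confirms it: the left press (top pixel 208,247) has a silver-foil parcel. Its knob is at about (0.437, 0.250) with the bar at 144°, top z 0.1475 as expected. The pinch direction should be 54°, which is a +125.5° turn. I'll travel over there in steps.

Request:
servo_tool([
  [[0.4, 1, 0.1], [0, 0, 0.85]],
  [[0.4, 1, 0.1], [0, 0, 0.85]],
  [[0.4, 1, 0.1], [0, 0, 0.85]],
  [[0.4, 1, 0.1], [0, 0, 0.85]],
], gripper=-1)

```text
clock: 0.6
tool_pos: [0.2607, -0.4389, 0.2375]
tool_rot: [[0.715, 0.699, -0.0], [0.699, -0.715, 0.002], [0.001, -0.002, -1.0]]
contact_force: [0.6, 0.2, 0.2]
grip_width: 0.0871
grasp_force: 0.0
```

Request:
servo_tool([
  [[0.4, 1, 0], [0, 0, 0.85]],
  [[0.4, 1, 0], [0, 0, 0.85]],
  [[0.4, 1, 0], [0, 0, 0.85]],
  [[0.4, 1, 0], [0, 0, 0.85]],
])

```text
clock: 1.1
tool_pos: [0.3203, -0.2908, 0.2374]
tool_rot: [[0.345, 0.938, -0.001], [0.938, -0.345, 0.001], [0.0, -0.001, -1.0]]
contact_force: [-0.2, -0.5, -0.7]
grip_width: 0.0869
grasp_force: 0.0
```

Request:
servo_tool([
  [[0.4, 1, 0], [0, 0, 0.85]],
  [[0.4, 1, 0], [0, 0, 0.85]],
  [[0.4, 1, 0], [0, 0, 0.85]],
  [[0.4, 1, 0], [0, 0, 0.85]],
])

```text
clock: 1.6
tool_pos: [0.3811, -0.1422, 0.2376]
tool_rot: [[-0.092, 0.996, 0.001], [0.996, 0.092, -0.001], [-0.001, 0.001, -1.0]]
contact_force: [0.2, 0.1, 0.2]
grip_width: 0.0873
grasp_force: 0.0
```

Request:
servo_tool([
  [[0.3, 1, 0], [0, 0, 0.85]],
  [[0.3, 1, 0], [0, 0, 0.85]],
  [[0.3, 1, 0], [0, 0, 0.85]],
  [[0.3, 1, 0], [0, 0, 0.85]],
])

```text
clock: 2.1
tool_pos: [0.4267, 0.0072, 0.2376]
tool_rot: [[-0.51, 0.86, 0.001], [0.86, 0.51, -0.001], [-0.002, 0.001, -1.0]]
contact_force: [0.2, 0.2, 0.0]
grip_width: 0.0871
grasp_force: 0.0
```

Request:
servo_tool([
  [[0.1, 1, 0], [0, 0, 0.78]],
  [[0.1, 1, 0], [0, 0, 0.78]],
  [[0.1, 1, 0], [0, 0, 0.78]],
  [[0.1, 1, 0], [0, 0, 0.78]],
])

```text
clock: 2.6
tool_pos: [0.4416, 0.157, 0.2374]
tool_rot: [[-0.809, 0.588, 0.001], [0.588, 0.809, -0.001], [-0.001, -0.0, -1.0]]
contact_force: [-0.6, 0.5, -0.3]
grip_width: 0.0869
grasp_force: 0.0
```

Request:
servo_tool([
  [[-0.03, 0.62, 0], [0, 0, 0]],
  [[-0.03, 0.62, 0], [0, 0, 0]],
  [[-0.03, 0.62, -0.3], [0, 0, 0]],
  [[-0.03, 0.62, -0.5], [0, 0, 0]],
  [[-0.03, 0.62, -0.65], [0, 0, 0]],
  [[-0.03, 0.62, -0.8], [0, 0, 0]],
  [[-0.03, 0.62, -0.8], [0, 0, 0]],
])

```text
clock: 3.48
tool_pos: [0.4357, 0.2481, 0.1161]
tool_rot: [[-0.807, 0.59, -0.004], [0.59, 0.807, -0.002], [0.002, -0.004, -1.0]]
contact_force: [-1.0, 0.5, 0.3]
grip_width: 0.0869
grasp_force: 0.0
```

Run:
```python
from h import *
im,w=cloud('side'); cv2.imwrite('pics/s1.png',cv2.resize(im[60:220,180:380],(750,600),interpolation=2))
o=ctrl.observe();print(o['tool_pos'],o['contact_force'],o['ft_torque'])
m=orange(im)&(w[...,2]>.112)&(w[...,2]<.155)&(w[...,1]>.15);P=w[m];t=P[P[:,2]>.143];print(len(P),P.mean(0),cv2.minAreaRect(t[:,:2].astype(np.float32)*1000))
```

```text
[0.43638419 0.24875091 0.11715855] [0.36815219 0.60476675 0.1784221 ] [ 0.0083679  -0.15389722  0.00541481]
104 [0.44636061 0.2365606  0.13151953] ((447.2933654785156, 238.88064575195312), (12.528570175170898, 16.619136810302734), 69.5662841796875)
```

View pics/s1.png

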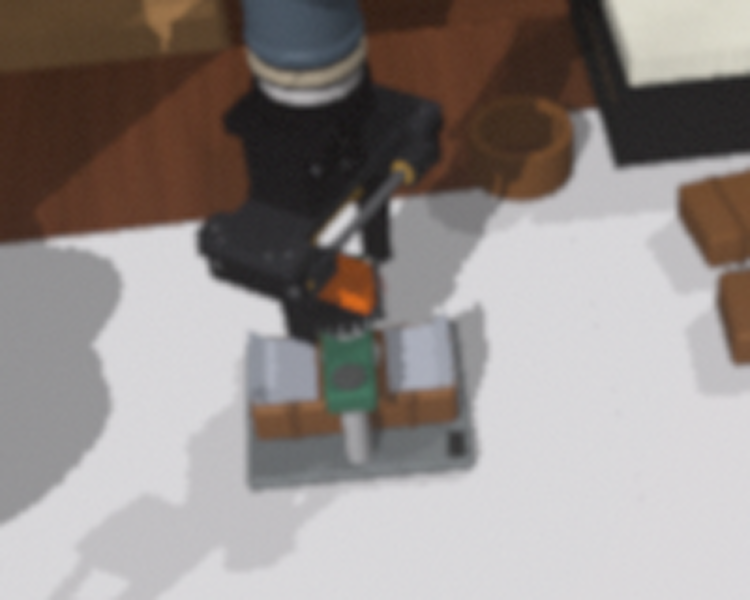

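The fingers straddle the orange bar (bar near crop pixel 350,285), with no contact. Closing gently first.

Request:
servo_tool([
  [[0, 0, 0], [0, 0, 0]],
  [[0, 0, 0], [0, 0, 0]],
  [[0, 0, 0], [0, 0, 0]],
  [[0, 0, 0], [0, 0, 0]],
  [[0, 0, 0], [0, 0, 0]],
  [[0, 0, 0], [0, 0, 0]],
  [[0, 0, 0], [0, 0, 0]],
  [[0, 0, 0], [0, 0, 0]],
], gripper=1, force=10)

```text
clock: 4.53
tool_pos: [0.436, 0.2513, 0.1176]
tool_rot: [[-0.809, 0.587, 0.001], [0.587, 0.809, 0.001], [-0.0, 0.001, -1.0]]
contact_force: [2.8, 8.1, -2.8]
grip_width: 0.0148
grasp_force: 4.0
```

Request:
servo_tool([
  [[0.01, 0.014, 0], [0, 0, 0]],
  [[0.01, 0.014, 0], [0, 0, 0]],
  [[0.01, 0.014, 0], [0, 0, 0]],
])

```text
clock: 4.9
tool_pos: [0.4365, 0.2523, 0.1176]
tool_rot: [[-0.81, 0.586, -0.001], [0.586, 0.81, -0.001], [0.0, -0.002, -1.0]]
contact_force: [-0.9, -4.3, 3.3]
grip_width: 0.0139
grasp_force: 10.0
```

Request:
servo_tool([
  [[-0.003, -0.005, 0], [0, 0, 0]],
  [[-0.003, -0.005, 0], [0, 0, 0]],
  [[-0.003, -0.005, 0], [0, 0, 0]],
], force=35)

```text
clock: 5.28
tool_pos: [0.4365, 0.2522, 0.1176]
tool_rot: [[-0.81, 0.587, -0.0], [0.587, 0.81, -0.0], [0.0, -0.0, -1.0]]
contact_force: [-1.3, -2.7, 3.4]
grip_width: 0.0141
grasp_force: 35.0
```

Request:
servo_tool([
  [[0, 0, 0], [0, 0, -0.08]],
  [[0, 0, 0], [0, 0, -0.18]],
  [[0, 0, 0], [0, 0, -0.28]],
  [[0, 0, 0], [0, 0, -0.38]],
  [[0, 0, 0], [0, 0, -0.48]],
  [[0, 0, 0], [0, 0, -0.58]],
  [[0, 0, 0], [0, 0, -0.65]],
  [[0, 0, 0], [0, 0, -0.65]],
])

```text
clock: 6.28
tool_pos: [0.4365, 0.2521, 0.1176]
tool_rot: [[-0.567, 0.823, -0.0], [0.823, 0.567, -0.0], [0.0, -0.0, -1.0]]
contact_force: [-0.8, -4.0, 5.3]
grip_width: 0.0135
grasp_force: 35.0
```

```bash
python3 -c "
from rig import ctrl
o=ctrl.observe();print(o['contact_force'],o['ft_torque'],o['tool_pos'],o['grip_width'])"
```

```text
[-0.8153473  -4.04031882  5.3005013 ] [-0.67964864  0.15973274 -0.03290403] [0.43647755 0.25214171 0.11757589] 0.013537707219874346
```

Request:
servo_tool([
  [[0, 0, 0], [0, 0, -0.08]],
  [[0, 0, 0], [0, 0, -0.18]],
  [[0, 0, 0], [0, 0, -0.28]],
  [[0, 0, 0], [0, 0, -0.38]],
  [[0, 0, 0], [0, 0, -0.48]],
  [[0, 0, 0], [0, 0, -0.58]],
  [[0, 0, 0], [0, 0, -0.68]],
  [[0, 0, 0], [0, 0, -0.75]],
])

```text
clock: 7.28
tool_pos: [0.4364, 0.2521, 0.1176]
tool_rot: [[-0.209, 0.978, -0.0], [0.978, 0.209, -0.0], [-0.0, -0.001, -1.0]]
contact_force: [-2.3, -3.9, 4.4]
grip_width: 0.0139
grasp_force: 35.0
```

```bash
python3 -c "
from rig import ctrl
o=ctrl.observe();print(o['contact_force'],o['ft_torque'],o['tool_pos'],o['grip_width'])"
```

```text
[-2.29819232 -3.92762318  4.35456351] [-0.84475421  0.25307687  0.14603044] [0.43638486 0.25213281 0.11758278] 0.013895674440480165
```

Request:
servo_tool([
  [[0, 0, 0], [0, 0, -0.08]],
  [[0, 0, 0], [0, 0, -0.18]],
  [[0, 0, 0], [0, 0, -0.28]],
  [[0, 0, 0], [0, 0, -0.38]],
  [[0, 0, 0], [0, 0, -0.48]],
  [[0, 0, 0], [0, 0, -0.58]],
  [[0, 0, 0], [0, 0, -0.68]],
  [[0, 0, 0], [0, 0, -0.75]],
])

```text
clock: 8.28
tool_pos: [0.4363, 0.2521, 0.1176]
tool_rot: [[0.182, 0.983, -0.001], [0.983, -0.182, -0.0], [-0.001, -0.001, -1.0]]
contact_force: [-2.1, -3.8, 5.0]
grip_width: 0.0136
grasp_force: 35.0
```

```bash
python3 -c "
from rig import ctrl
o=ctrl.observe();print(o['contact_force'],o['ft_torque'],o['tool_pos'],o['grip_width'],o['q'])"
```

```text
[-2.05936812 -3.83420635  5.00200821] [-0.78831694  0.22985079  0.14240271] [0.43629215 0.25211136 0.11757762] 0.01364457136696299 [ 1.73019462e+01  3.03530219e+01  1.04913052e+02 -1.41063193e-02
  4.47773981e+01  2.77899553e+01]
```

The torque was at slip level (0.146 N m) by 42° of turn, and another 22° has followed. A bit more for margin, then release.

Request:
servo_tool([
  [[0, 0, 0], [0, 0, -0.1]],
  [[0, 0, 0], [0, 0, -0.2]],
  [[0, 0, 0], [0, 0, -0.3]],
  [[0, 0, 0], [0, 0, -0.4]],
  [[0, 0, 0], [0, 0, -0.4]],
  [[0, 0, 0], [0, 0, -0.4]],
  [[0, 0, 0], [0, 0, -0.4]],
])

```text
clock: 9.15
tool_pos: [0.4362, 0.2521, 0.1176]
tool_rot: [[0.382, 0.924, -0.001], [0.924, -0.382, -0.0], [-0.001, -0.001, -1.0]]
contact_force: [-2.4, -4.6, 5.7]
grip_width: 0.0135
grasp_force: 35.0
```

```bash
python3 -c "
from rig import ctrl
o=ctrl.observe();print(o['contact_force'],o['ft_torque'],o['tool_rot'][:,1] )"
```

```text
[-2.44487576 -4.55420243  5.71546398] [-0.80119916  0.3021724  -0.03698921] [ 9.24213532e-01 -3.81875423e-01 -7.13710409e-04]
```

Request:
servo_tool([
  [[0, 0, 0], [0, 0, 0]],
  [[0, 0, 0], [0, 0, 0]],
  [[0, 0, 0], [0, 0, 0]],
  [[0, 0, 0], [0, 0, 0]],
  [[0, 0, 0], [0, 0, 0]],
  [[0, 0, 0], [0, 0, 0]],
  [[0, 0, 0], [0, 0, 0]],
  [[0, 0, 0], [0, 0, 0]],
], gripper=-1)

```text
clock: 10.15
tool_pos: [0.4366, 0.2522, 0.1176]
tool_rot: [[0.382, 0.924, 0.0], [0.924, -0.382, 0.0], [0.0, 0.0, -1.0]]
contact_force: [-0.5, -0.4, -0.0]
grip_width: 0.0834
grasp_force: 0.0
```

Request:
servo_tool([
  [[0, 0, 0.1], [0, 0, 0]],
  [[0, 0, 0.3], [0, 0, 0]],
  [[0, 0, 0.6], [0, 0, 0]],
  [[0, 0, 0.9], [0, 0, 0]],
  [[-0.2, -0.6, 0.9], [0, 0, 0]],
  [[-0.2, -1, 0.9], [0, 0, 0]],
  [[-0.2, -1, 0.9], [0, 0, 0]],
  [[-0.2, -1, 0.9], [0, 0, 0]],
])

```text
clock: 11.15
tool_pos: [0.4066, 0.1009, 0.2536]
tool_rot: [[0.385, 0.923, 0.002], [0.923, -0.385, 0.0], [0.001, 0.001, -1.0]]
contact_force: [-0.6, 0.9, 0.6]
grip_width: 0.0869
grasp_force: 0.0
```

Run:
```python
from h import *
im,w=cloud('side'); t,_=cloud('top')
A=cv2.resize(t[200:295,170:265],(400,400),interpolation=2); B=cv2.resize(im[115:195,235:315],(400,400),interpolation=2)
cv2.imwrite('pics/end.png',cv2.convertScaleAbs(np.hstack([A,B]),alpha=1.5))
m=orange(im)&(w[...,2]>.141)&(w[...,2]<.155)&(w[...,1]>.15);P=w[m];print(cv2.minAreaRect(P[:,:2].astype(np.float32)*1000))
```

```text
((433.3235168457031, 240.54830932617188), (32.639163970947266, 12.058878898620605), 68.08100891113281)
```

View pics/end.png

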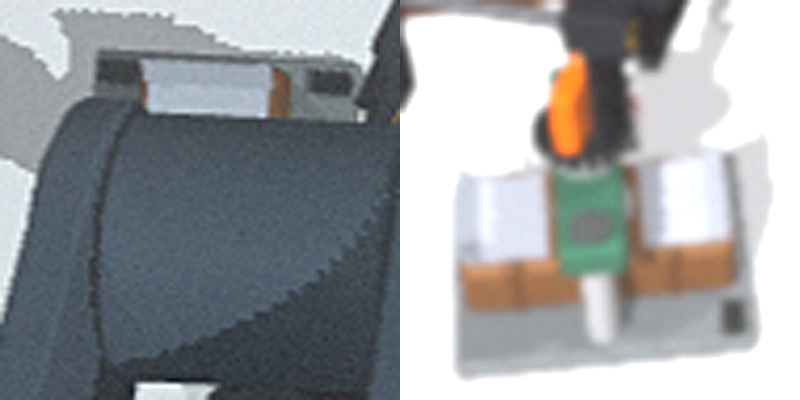

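The side crop shows the bar turned to about 68° (from 144°), with the gripper clear of it. A total turn of 76° (1.33 rad) exceeds the 1.2 rad maximum that sleeve travel plus two clicks could need, and the torque was at slip level. Handing in.

```bash
python3 -c "
from rig import ctrl
print(ctrl.close_job())"
```

```text
the job is handed in; nothing more can be done
None
```

The job is handed in, with no verdict returned: I turned the foil-parcel press's knob about 76° clockwise, until the torque showed its ratchet slipping, then let go; I didn't touch the other press.

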